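Line up four sample eggs by shell shade

ROBOT

A 6-joint arm with a two-finger parallel gripper is mounted at the origin on the work surface. World frame = base frame: x ahead of the robot, y to its left, z up, the work surface at z = 0. Lengths are in mm, angles in degrees, forces in N, time in s.
With the tool pointing down it reaches from about 325 to 775 mm from the base axis. Payload 5.5 kg.
Tool frame: the origin (TCP) lies at the very end of the fingers, on their centre line; the grasp point (between the pads) lies 19 mm behind it; z points along the fingers, y is the direction in which the jaws open and shut (so a half turn about z gives the same grasp; the last joint's range is limited). The gripper opens to 88 mm and grips with 3 to 60 N. Pads are 20 mm wide; open, the fingers measure 115 mm over their backs; the gripper's body (75 mm by 178 mm) begins 61 mm behind the grasp point.
Start: joints at [67.798, 5.22, 70.514, -0, 104.267, -3.249], TCP at [194.885, 567.482, 222.631] pointing down, gripper open.
Joint ranges: [-164.24, 164.24], [-49.07, 125.15], [9.68, 141.18], [-86.29, 266.29], [3.28, 154.24], [-151.56, 151.56]. Speed limits (degrees/s): [147.25, 147.25, 172.46, 180, 180, 180].

INTERFACE

Orientations are given as a 3x3 rotation matrix whose columns are the frame's x, y, z axes.
In Python, from workcell import bot gives the robot as it stands. Calls block until the motion is done:
- bot.reach(position, orientation): joint-space move of the TCP to a pose.
- bot.line_to(position, orientation=None, velocity=150): straight line of the TCP; orientation=None keeps the orientation; velocity is the mean speed in mm/s.
- bot.move_joints(angles): joint-space move.
- bot.set_gripper(opening): opening from 0.0 (shut) to 1.0 (fully open); the grip force is fixed at half the most; returns when the fingers have stopped.
- bot.sleep(seconds).
- bot.solve_ik(position, orientation): joint angles nearest the present ones, or None.
- bot.observe(): the state.
- bot.get_image(name): name is "scene" or "top"; returns a dict with "img" (480x640x3 uint8, red, green, blue), "z_map" (480x640 float32, mm along the optical axis (not along the pixel's ray), 0 where there is no reading), "vertical_fov" (degrees; the focal length in pixels is half the picture's height over the tangent of half this angle, whatever the lens; pixels are square), "cx", "cy" (the principal point, pixels), "R" (3x3) and "t" (3): a world point X has camera coordinates R X + t. Camera axes: x right, y down, z forward; pixel columns grow to the right and rows downward; lengths in mm; the calibration is good to about 2 mm. A picture is of the moment at which its call begins.
A pose or a line that the arm cannot do raises bot.PlanningError and nothing moves.
- bot.sign_off(): hands the job in, once; it reports no verdict.
The state is a dict: "clock": time; "joint_pos": joint angles; "qvel": joint speeds; "joint_efforts": joint torques, N m; "tool_pos": TCP position; "tcp_rot": TCP orientation; "wrist_force": force on the tool from outside, world axes, zero at the start; "ft_torque": the same for the moment, N m; "opening": opening from 0.0 (shut) to 1.0 (fully open).
Only numpy, scipy, OpenCV 4.12 (cv2) and the standard library are available. Lean on these libraries where they do the work, as an engineer would, in place of code of your own. Each camera call takes 0.05 s, during which the arm holds its last target. There are 200 camera calls.

TASK

Line up the four sample eggs by shell shade in the row of blue cups: the darkest egg in the end cup beside the dark-brown tile, then steadily paler, with the palest at the cream-tile end. Leave one egg standing upright and released in each cup; never drop an egg or let one tip over, and do not disturb the sanitiser bottle.

Things in the scene. Friction and masses are not known exactly. Their poses are not given: they have to be found in the camera images.
- egg_white: The palest egg: a hen's egg with an off-white shell. Rigid, 57 mm tall, 44 mm wide, 60 g, standing point down in a dimple (rim 24 mm above the table) of one of two fixed grey 2-egg trays, tray neighbour 90 mm away. Origin: its lower tip, about 9 mm above the table at the start; z up along the egg. Grip at the waist, 30 to 36 mm above the origin. All eggs have the same size and shape.
- egg_tan: The second palest egg: a light tan shell. Rigid, 57 mm tall, 44 mm wide, 60 g, standing point down in a dimple (rim 24 mm above the table) of one of two fixed grey 2-egg trays, tray neighbour 90 mm away. Origin: its lower tip, about 9 mm above the table at the start; z up along the egg. Grip at the waist, 30 to 36 mm above the origin. All eggs have the same size and shape.
- egg_brown: The second darkest egg: a mid reddish-brown shell. Rigid, 57 mm tall, 44 mm wide, 60 g, standing point down in a dimple (rim 24 mm above the table) of one of two fixed grey 2-egg trays, tray neighbour 90 mm away. Origin: its lower tip, about 9 mm above the table at the start; z up along the egg. Grip at the waist, 30 to 36 mm above the origin. All eggs have the same size and shape.
- egg_dark: The darkest egg: a very dark chocolate-brown shell. Rigid, 57 mm tall, 44 mm wide, 60 g, standing point down in a dimple (rim 24 mm above the table) of one of two fixed grey 2-egg trays, tray neighbour 90 mm away. Origin: its lower tip, about 9 mm above the table at the start; z up along the egg. Grip at the waist, 30 to 36 mm above the origin. All eggs have the same size and shape.
- cup_1: One of the two end cups of the row: fixed blue cone-shaped egg cup, empty, mouth 36 mm inside, 44 outside, rim 18 mm above its origin. Cups 1-2-3-4 stand 90 mm apart in a straight row on a 6 mm strip. Origin: centre of its underside, 6 mm above the table; z up, y along the row towards cup_1's end. A seated egg's tip rests about 3 mm above this origin.
- cup_2: The second cup of the row, beside cup_1: fixed blue cone-shaped egg cup, empty, mouth 36 mm inside, 44 outside, rim 18 mm above its origin. Cups 1-2-3-4 stand 90 mm apart in a straight row on a 6 mm strip. Origin: centre of its underside, 6 mm above the table; z up, y along the row towards cup_1's end. A seated egg's tip rests about 3 mm above this origin.
- cup_3: The third cup of the row, between cup_2 and cup_4: fixed blue cone-shaped egg cup, empty, mouth 36 mm inside, 44 outside, rim 18 mm above its origin. Cups 1-2-3-4 stand 90 mm apart in a straight row on a 6 mm strip. Origin: centre of its underside, 6 mm above the table; z up, y along the row towards cup_1's end. A seated egg's tip rests about 3 mm above this origin.
- cup_4: The other end cup of the row, farthest from cup_1: fixed blue cone-shaped egg cup, empty, mouth 36 mm inside, 44 outside, rim 18 mm above its origin. Cups 1-2-3-4 stand 90 mm apart in a straight row on a 6 mm strip. Origin: centre of its underside, 6 mm above the table; z up, y along the row towards cup_1's end. A seated egg's tip rests about 3 mm above this origin.
- tile_dark: The dark shade tile: a fixed dark-brown square, 44 x 44 x 10 mm, on the strip past one end of the cup row, 65 mm from the centre of the nearest cup (cup_1 or cup_4, it changes from start to start). It marks the dark end; a like cream tile (not listed) marks the pale end. Origin: centre of its underside, 6 mm above the table.
- sanitiser: Bystander: a loose white bottle with a green cap, 60 mm across, 150 mm tall, standing left of the work. Origin: centre of its underside; z up. Leave it alone. (A bench scale on the right, 38 mm high, and a black torch lying at the far right, 36 mm high, are fixed and not needed.)

How it is judged (in metres and radians):
At the end, for the whole second after the job is handed in: From the dark tile's end the cups hold the dark, brown, tan, white egg in turn. Each egg's tip is within 10 mm of its cup's axis and -3 to 13 mm above the cup's origin, within 20 degrees of upright, at rest (under 0.02 m/s) and released (((horizontal distance between tile_dark and cup_1 below 0.1 m and horizontal distance between egg_dark and cup_1 below 0.01 m and z of egg_dark in the frame of cup_1 between -0.003 and 0.013 m and horizontal distance between egg_brown and cup_2 below 0.01 m and z of egg_brown in the frame of cup_2 between -0.003 and 0.013 m and horizontal distance between egg_tan and cup_3 below 0.01 m and z of egg_tan in the frame of cup_3 between -0.003 and 0.013 m and horizontal distance between egg_white and cup_4 below 0.01 m and z of egg_white in the frame of cup_4 between -0.003 and 0.013 m) or (horizontal distance between tile_dark and cup_4 below 0.1 m and horizontal distance between egg_white and cup_1 below 0.01 m and z of egg_white in the frame of cup_1 between -0.003 and 0.013 m and horizontal distance between egg_tan and cup_2 below 0.01 m and z of egg_tan in the frame of cup_2 between -0.003 and 0.013 m and horizontal distance between egg_brown and cup_3 below 0.01 m and z of egg_brown in the frame of cup_3 between -0.003 and 0.013 m and horizontal distance between egg_dark and cup_4 below 0.01 m and z of egg_dark in the frame of cup_4 between -0.003 and 0.013 m)) and angle between each of egg_white, egg_tan, egg_brown, egg_dark's own z axis and vertical below 0.35 rad and linear speed of each of egg_white, egg_tan, egg_brown, egg_dark below 0.02 m/s and contact force between each of egg_white, egg_tan, egg_brown, egg_dark and the fingers below 0.1 N); the robot touches nothing.
It fails at once if an egg is dropped or thrown (faster than 0.6 m/s out of the fingers: a fall of some 18 mm) ((contact force between egg_white and the fingers below 0.05 N and linear speed of egg_white above 0.6 m/s) or (contact force between egg_tan and the fingers below 0.05 N and linear speed of egg_tan above 0.6 m/s) or (contact force between egg_brown and the fingers below 0.05 N and linear speed of egg_brown above 0.6 m/s) or (contact force between egg_dark and the fingers below 0.05 N and linear speed of egg_dark above 0.6 m/s)).
It fails at once if an egg tips over (more than 57 degrees) (angle between any of egg_white, egg_tan, egg_brown, egg_dark's own z axis and vertical above 1 rad).
It fails at once if the sanitiser bottle is pushed more than 30 mm or knocked over (distance of sanitiser from where it was at the start of the episode above 0.03 m or angle between sanitiser's own z axis and vertical above 0.5 rad).
It also fails if it takes over 96 s, if anything falls off the work surface, if the arm or the gripper's body presses on something with over 40 N, if the wrist force passes 120 N, or if a joint passes its speed limit or range.

## Working session

There is one attempt and no reset: what is moved stays moved. The work goes in short steps, each a Python script; the robot and the scene stay as the last script left them, time stands still between calls to the robot, and variables do not carry over. Pictures are saved under pics/ and viewed, about 12 in all and at most 16, crops included, and the job is handed in when it is done.

```bash
mkdir -p pics; ls; python3 - <<'E'
from workcell import bot
import cv2,numpy as np
for n in("top","scene"):
    d=bot.get_image(n); cv2.imwrite(f"pics/{n}0.png",d["img"][:,:,::-1]); np.savez(f"{n}0.npz",**d)
    print(n,d["vertical_fov"],d["cx"],d["cy"],d["R"],d["t"])
print(bot.observe())
E
```

```text
pics
top 55.29638732574956 321.5413403441647 240.8940339733381 [[-0.0288315  -0.99958111  0.00252083]
 [-0.99331429  0.02836854 -0.11190151]
 [ 0.11178313 -0.00573027 -0.9937161 ]] [128.24655918 555.97412012 869.4434179 ]
scene 48.457019860835274 316.31987304516645 243.98020283390272 [[-0.278783    0.9601801   0.01828151]
 [ 0.5169124   0.16607169 -0.83977483]
 [-0.80937112 -0.22466501 -0.54262696]] [  40.28601681 -268.42154673 1483.8550431 ]
{'clock': 0.1, 'joint_pos': array([ 6.77988957e+01,  5.25893979e+00,  7.05742889e+01,  1.08934073e-04,
        1.04268339e+02, -3.25003064e+00]), 'qvel': array([-0.06257282,  0.00074719, -0.14291274, -0.03188843,  0.06498223,
       -0.04120912]), 'joint_efforts': array([ 2.10561549e-03, -4.47859955e+01, -4.07569706e+01,  6.99791545e-02,
        2.85519910e-02, -9.45486795e-05]), 'tool_pos': array([194.76763368, 567.21967011, 221.62526309]), 'tcp_rot': array([[-9.45796359e-01,  3.24759597e-01, -6.71534520e-04],
       [ 3.24760275e-01,  9.45794942e-01, -1.64057801e-03],
       [ 1.02340500e-04, -1.76974044e-03, -9.99998429e-01]]), 'wrist_force': array([-1.16253883, -0.2954613 , -0.29157031]), 'ft_torque': array([-0.00918745,  0.03257674,  0.00354765]), 'opening': 0.9969847374956775}
```

View pics/top0.png

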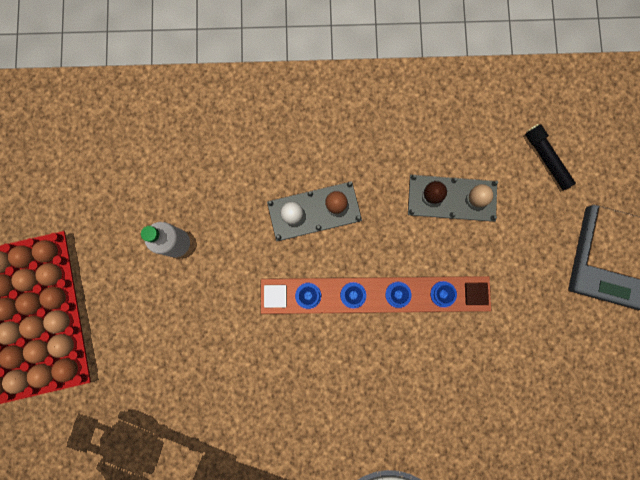

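View pics/scene0.png

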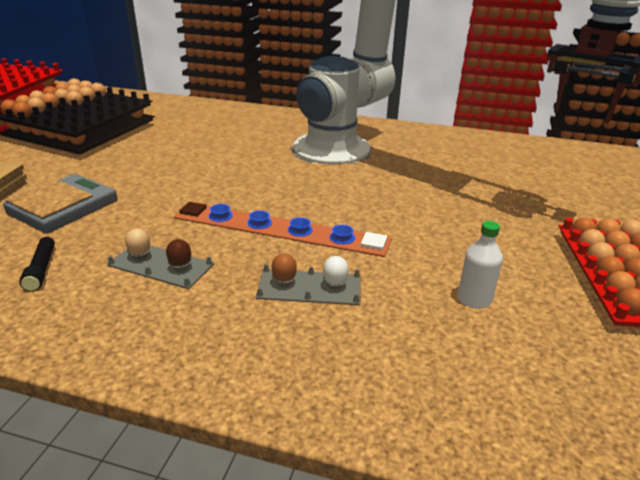

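Top view: eggs are white (291,213), brown (337,202), dark (435,192) and tan (482,196). Cups are at (308..443, ~294), with the dark tile at the right end (477,293) and the cream tile at (275,296). The scene view agrees. Next I'll measure from depth.

```bash
cat > meas.py <<'E'
import numpy as np,cv2
from scipy.optimize import least_squares
def cloud(d):
    z=d["z_map"].astype(float); f=240/np.tan(np.radians(float(d["vertical_fov"])/2))
    v,u=np.mgrid[:480,:640]
    P=np.stack([(u-d["cx"])/f*z,(v-d["cy"])/f*z,z],-1)
    W=(P-d["t"])@d["R"]; W[z<=0]=np.nan
    return W
def proj(d,X):
    f=240/np.tan(np.radians(float(d["vertical_fov"])/2)); c=d["R"]@np.array(X,float)+d["t"]
    return f*c[0]/c[2]+d["cx"],f*c[1]/c[2]+d["cy"]
def ray(d,u,v,h):
    f=240/np.tan(np.radians(float(d["vertical_fov"])/2))
    r=d["R"].T@np.array([(u-d["cx"])/f,(v-d["cy"])/f,1]); o=-d["R"].T@d["t"]
    return o+r*(h-o[2])/r[2]
def eggfit(W,xy,zmin=40):
    P=W[np.isfinite(W[...,2])&(np.hypot(W[...,0]-xy[0],W[...,1]-xy[1])<30)&(W[...,2]>zmin)&(W[...,2]<85)]
    g=lambda p:np.sqrt((((P-p)/[22,22,24])**2).sum(1))*22-22
    s=least_squares(g,[*xy,42],loss="soft_l1"); return s.x,len(P),np.sqrt((g(s.x)**2).mean())
E
python3 - <<'E'
from meas import *
T=dict(np.load("top0.npz"));S=dict(np.load("scene0.npz"));WT,WS=cloud(T),cloud(S)
print("table",np.nanmedian(WT[330:380,250:400,2]),np.nanmedian(WS[320:360,200:400,2]))
for n,u,v in(("white",291,213),("brown",337,202),("dark",435,192),("tan",482,196)):
    x=ray(T,u,v,45); m=eggfit(WT,x[:2]); s=eggfit(WS,x[:2]); print(n,x[:2].round(1),m[0].round(1),m[1],m[2].round(2),s[0].round(1),s[1],s[2].round(2))
hsv=cv2.cvtColor(T["img"],cv2.COLOR_RGB2HSV);B=cv2.inRange(hsv,(105,120,50),(125,255,255))
k,_,st,c=cv2.connectedComponentsWithStats(cv2.morphologyEx(B,cv2.MORPH_CLOSE,np.ones((7,7))))
for i in range(1,k):
    if st[i,4]>200: print("cup",c[i].round(1),st[i,2:],ray(T,*c[i],22)[:2].round(1))
hs=cv2.cvtColor(S["img"],cv2.COLOR_RGB2HSV);B=cv2.inRange(hs,(105,120,50),(125,255,255));B[:190]=0;B[260:]=0
k,_,st,c=cv2.connectedComponentsWithStats(cv2.morphologyEx(B,cv2.MORPH_CLOSE,np.ones((7,7))))
for i in range(1,k):
    if st[i,4]>100: print("scup",c[i].round(1),st[i,2:],ray(S,*c[i],16)[:2].round(1))
# rim points by depth
for u,v in((308,295),(353,295),(398,294),(443,293)):
    x=ray(T,u,v,20)[:2];P=WT[(np.hypot(WT[...,0]-x[0],WT[...,1]-x[1])<30)&(WT[...,2]>19)]
    print("rim",len(P),((P.max(0)+P.min(0))/2).round(1),(P.max(0)-P.min(0)).round(1))
print("tile",ray(T,477,293,16)[:2],ray(T,275,296,16)[:2],"bottle",np.nanmedian(WT[228:238,145:155],axis=(0,1)))
E
```

```text
table -0.6899338272779738 0.8489842505179754
white [614.2 170.2] [616.4 169.8  41.4] 398 0.99 [617.5 171.   43. ] 456 1.13
brown [633.4  79.9] [635.2  81.8  41.4] 392 0.92 [636.2  82.9  43.1] 447 1.11
dark [ 647.9 -112.7] [ 649.6 -113.5   41.7] 402 1.04 [ 650.1 -112.6   43. ] 424 1.28
tan [ 637.3 -204.3] [ 640.2 -203.2   41.7] 411 1.08 [ 641.1 -201.8   43. ] 413 1.28
cup [307.8 295.5] [ 25  26 512] [453.7 142.1]
cup [352.9 294.9] [ 25  25 510] [452.2  53.7]
cup [398.  294.4] [ 25  26 515] [450.7 -34.6]
cup [443.2 293.8] [ 26  25 517] [ 449.2 -123.2]
scup [219.9 212.5] [ 23  17 318] [ 455.5 -123.7]
scup [259.1 219.6] [ 24  18 329] [457.9 -33.7]
scup [299.7 226.8] [ 24  18 349] [459.4  55.7]
scup [342.1 234.4] [ 25  19 370] [461.2 145.5]
rim 205 [454.7 142.8  23. ] [42.9 41.5  7.9]
rim 194 [453.   52.8  23.1] [41.3 41.4  7.6]
rim 205 [451.4 -37.5  23. ] [42.9 42.2  7.9]
rim 204 [ 449.8 -127.3   23.4] [41.3 42.   8.4]
tile [ 448.83618905 -191.76194474] [454.46097045 207.02081038] bottle [568.90277092 406.53624573 148.91618468]
```

```bash
python3 - <<'E'
from meas import *
T=dict(np.load("top0.npz"));S=dict(np.load("scene0.npz"))
im=[]
for d,(r0,r1,c0,c1) in((T,(170,320,255,500)),(S,(190,310,100,395))):
    W=cloud(d);k=3
    a=cv2.resize(d["img"][r0:r1,c0:c1],None,fx=k,fy=k,interpolation=cv2.INTER_NEAREST)[:,:,::-1].copy()
    m=cv2.resize(((W[...,2]>16)).astype(np.uint8)[r0:r1,c0:c1],None,fx=k,fy=k,interpolation=cv2.INTER_NEAREST)
    cv2.drawContours(a,cv2.findContours(m,0,1)[0],-1,(0,255,0),1)
    for c in((454.7,142.8),(453,52.8),(451.4,-37.5),(449.8,-127.3)):
        t=np.linspace(0,6.3,40);pts=[proj(d,(c[0]+22*np.cos(q),c[1]+22*np.sin(q),24)) for q in t]
        cv2.polylines(a,[np.int32([((u-c0+.5)*k,(v-r0+.5)*k) for u,v in pts])],True,(0,255,255),1)
    im.append(a[:, :735] if 0 else cv2.resize(a,(780,int(a.shape[0]*780/a.shape[1]))))
im=np.vstack(im);im=cv2.resize(im,None,fx=.74,fy=.74);cv2.imwrite("pics/ov.png",im);print(im.shape)
for d in(T,S):
  W=cloud(d)
  for c in((454.7,142.8),(453,52.8),(451.4,-37.5),(449.8,-127.3)):
    P=W[(np.hypot(W[...,0]-c[0],W[...,1]-c[1])<32)&(W[...,2]>20)&(W[...,2]<28)]
    s=least_squares(lambda p:np.hypot(P[:,0]-p[0],P[:,1]-p[1])-20,c,loss="soft_l1",f_scale=2);print(len(P),s.x.round(1))
E
```

```text
(588, 577, 3)
184 [454.6 142.9]
178 [453.1  53. ]
188 [451.7 -36.8]
190 [ 449.9 -126.8]
144 [456.8 145. ]
127 [455.8  54.9]
134 [453.5 -34.7]
134 [ 452.1 -124.4]
```

View pics/ov.png

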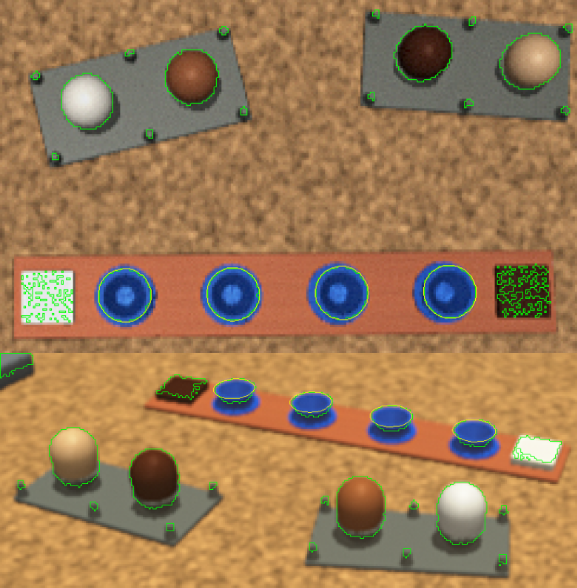

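The depth contours and rim circles match both images; the blue base had biased the colour centroid. Cup and egg spacings both come out at 90 mm, so I'll average the two cameras. First pick: white.

```bash
cat > act.py <<'E'
from workcell import bot
import numpy as np,cv2
EGG=dict(white=(617,170.4),brown=(635.7,82.3),dark=(649.9,-113),tan=(640.6,-202.5))
CUP=dict(white=(455.7,144),tan=(454.5,54.1),brown=(452.6,-35.8),dark=(451,-125.6))
MATE=dict(white="brown",brown="white",dark="tan",tan="dark")
def rot(d):  # jaws along horizontal direction d, tool down
    y=np.array([d[0],d[1],0])/np.hypot(*d); z=np.array([0,0,-1.]); return np.column_stack([np.cross(y,z),y,z])
def perp(a,b):
    t=np.subtract(a,b); n=np.array([-t[1],t[0]]); return n*np.sign(n[0])
RC=rot(perp(CUP["white"],CUP["dark"]))
ZG=26.5
def st(tag):
    o=bot.observe(); print(tag,"t%.1f"%o["clock"],o["tool_pos"].round(1),"F",o["wrist_force"].round(1),"open %.3f"%o["opening"],"j6 %.0f"%o["joint_pos"][5])
def pick(n,sgn=1):
    e=EGG[n]; R=rot(sgn*perp(e,EGG[MATE[n]]))
    bot.reach([*e,125],R); bot.line_to([*e,ZG],velocity=100); st("down")
    bot.set_gripper(0); bot.sleep(.2); st("grip")
    bot.line_to([*e,60],velocity=60); bot.line_to([*e,115],velocity=120); st("lift")
def place(n,sgn=1,dz=.8):
    c=CUP[n]; R=RC.copy(); R[:,:2]*=sgn
    bot.line_to([*c,115],R,velocity=150); bot.line_to([*c,50],velocity=120); bot.line_to([*c,ZG+dz],velocity=30); bot.sleep(.2); st("low")
def release(n):
    c=CUP[n]
    bot.set_gripper(.8); st("rel"); bot.line_to([*c,125],velocity=120)
def snap(name,cam="scene",box=(150,330,80,420),k=2.3):
    d=bot.get_image(cam); np.savez(f"{name}.npz",**d); a,b,c,e=box
    cv2.imwrite(f"pics/{name}.png",cv2.resize(d["img"][a:b,c:e,::-1],None,fx=k,fy=k))
E
python3 - <<'E'
from act import *
for s in(1,-1):
    for n in EGG: print(s,n,[None if q is None else np.round(q[[0,5]]) for q in(bot.solve_ik([*EGG[n],ZG],rot(s*perp(EGG[n],EGG[MATE[n]]))),bot.solve_ik([*CUP[n],ZG],RC*[s,s,1]))])
pick("white")
snap("w1")
E
```

```text
1 white [array([12.,  0.]), array([13., 14.])]
1 brown [array([ 4., -8.]), array([-9., -8.])]
1 dark [array([-13.,  -7.]), array([-20., -19.])]
1 tan [array([-20., -15.]), array([3., 4.])]
-1 white [None, None]
-1 brown [None, None]
-1 dark [None, None]
-1 tan [None, None]
down t3.3 [617.6 170.5  27.6] F [ 0.3 -0.7  0.2] open 1.000 j6 0
grip t4.3 [616.9 170.4  26.5] F [-0.1 -1.1  0.8] open 0.495 j6 0
lift t5.6 [616.8 170.4 114.5] F [-0.   0.2 -0.5] open 0.493 j6 0
```

View pics/w1.png

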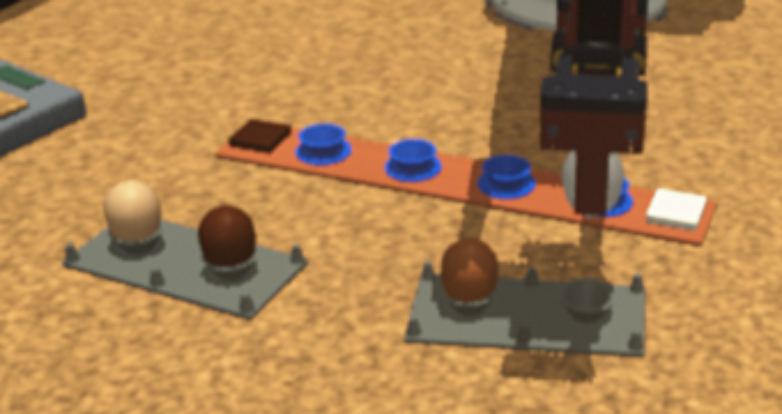

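The white egg (592,183) is held upright and centred behind the finger, at an opening of 43.5 mm. I'll place it now.

```bash
python3 - <<'E'
from act import *
place("white"); release("white"); st("up")
pick("brown"); snap("w2")
from meas import *
print(eggfit(cloud(dict(np.load("w2.npz"))),CUP["white"]))
E
```

```text
low t8.7 [455.4 144.   27.1] F [-2.7 -0.5 -0.3] open 0.493 j6 14
rel t9.3 [455.8 144.   27.3] F [ 0.1 -0.6 -0.3] open 0.804 j6 14
up t10.3 [455.3 143.9 124. ] F [ 0.1 -0.8  0.6] open 0.799 j6 14
down t12.2 [636.3  82.3  27.6] F [-0.4 -0.5  0.4] open 0.802 j6 -8
grip t13.0 [635.7  82.3  26.8] F [-2.1  0.5  2.5] open 0.493 j6 -8
lift t14.3 [635.5  82.3 114.5] F [ 0.9  1.  -1. ] open 0.493 j6 -8
(array([455.79603785, 143.84458536,  43.15430315]), 336, np.float64(1.284144867940162))
```

View pics/w2.png

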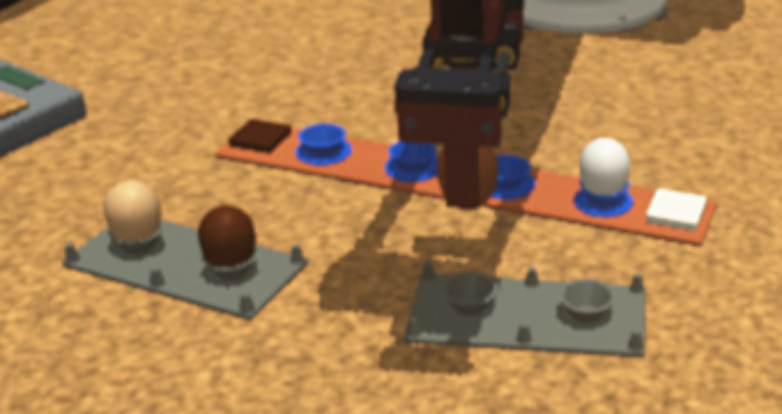

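The white egg stands upright in its cup at (604,170): its fitted height of 43 matches a seated egg, and its position is within 1.5 mm. Brown is held. I'll carry on the same way, with a check on each grip.

```bash
python3 - <<'E'
from act import *
from meas import *
place("brown"); release("brown")
pick("tan")
assert .47<bot.observe()["opening"]<.52
snap("w3"); W=cloud(dict(np.load("w3.npz")))
for n in("white","brown"): print(n,eggfit(W,CUP[n])[0].round(1))
E
```

```text
low t17.7 [452.2 -36.1  27.6] F [-6.  -0.5  4.8] open 0.494 j6 -8
rel t18.3 [452.6 -35.8  27.3] F [ 0.1 -0.5 -0.4] open 0.802 j6 -8
down t21.4 [ 641.2 -202.7   27.7] F [ 0.6 -0.5 -0.9] open 0.801 j6 -15
grip t22.2 [ 640.5 -202.5   26.8] F [-3.6  0.7  3. ] open 0.489 j6 -15
lift t23.5 [ 640.5 -202.5  114.5] F [-0.9 -0.7 -1.1] open 0.490 j6 -15
white [455.7 143.4  43.2]
brown [452.3 -37.4  42.9]
```

View pics/w3.png

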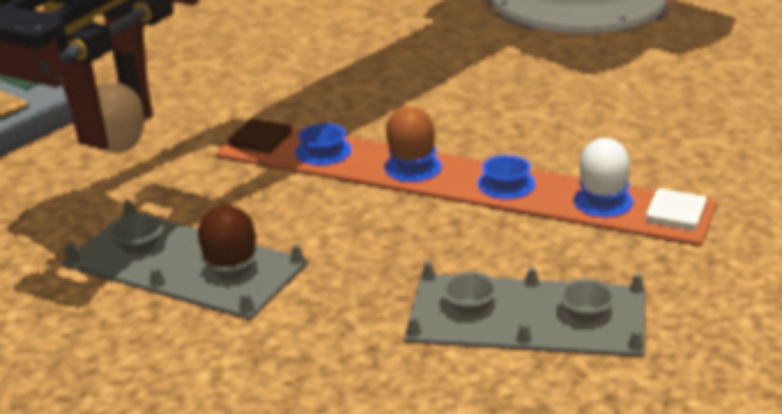

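Brown is upright in its cup at (411,145), white is unchanged, and tan is held. A light −x contact force and a −2 mm y bias suggest nudging the next cup targets by about 1 mm.

```bash
sed -i 's/tan=(454.5,54.1)/tan=(453.7,54.8)/; s/dark=(451,-125.6)/dark=(450.2,-124.9)/' act.py; python3 - <<'E'
from act import *
from meas import *
place("tan"); release("tan")
pick("dark")
assert .47<bot.observe()["opening"]<.52
place("dark"); release("dark")
bot.line_to([450,-125,200]); bot.reach([500,-330,260],RC); bot.sleep(.5); st("end")
snap("f1"); snap("f2","top",(160,330,250,510),3)
for f in("f1","f2"):
    W=cloud(dict(np.load(f+".npz")))
    for n in CUP: print(f,n,eggfit(W,CUP[n])[0].round(1))
    print("bottle",np.nanmedian(W[228:238,145:155],axis=(0,1)).round(1))
E
```

```text
low t27.6 [453.5  54.5  27.7] F [-3.  -2.5  5.5] open 0.495 j6 4
rel t28.2 [453.7  54.8  27.2] F [-0.1  1.   0.6] open 0.800 j6 4
down t31.3 [ 650.5 -113.1   27.6] F [ 0.2  0.5 -0.9] open 0.801 j6 -7
grip t32.1 [ 649.9 -113.    26.8] F [-1.2  0.1  3.1] open 0.488 j6 -7
lift t33.4 [ 649.8 -113.   114.5] F [-0.1  0.2 -1.2] open 0.496 j6 -7
low t36.7 [ 450.2 -125.4   27.8] F [-2.8 -2.1  5.6] open 0.491 j6 -19
rel t37.3 [ 450.2 -124.8   27.3] F [-0.7  0.4  0.6] open 0.797 j6 -19
end t40.3 [ 500.  -329.7  260.2] F [-0.1 -0.2  0.9] open 0.798 j6 -36
f1 white [455.7 143.5  43. ]
f1 tan [453.8  52.9  42.6]
f1 brown [452.2 -37.3  43. ]
f1 dark [ 450.2 -127.3   43. ]
bottle [ 550.8 -237.7    0.6]
f2 white [454.6 142.   41.5]
f2 tan [452.9  50.9  41.5]
f2 brown [451.6 -39.   41.6]
f2 dark [ 449.7 -129.1   41.6]
bottle [569.  406.9 149. ]
```

View pics/f1.png

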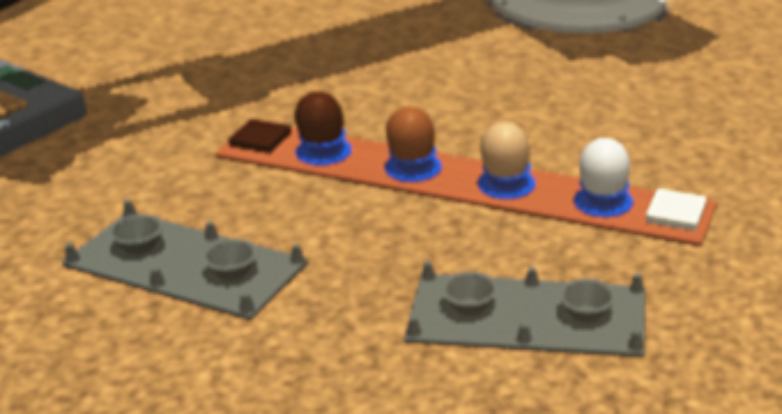

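View pics/f2.png

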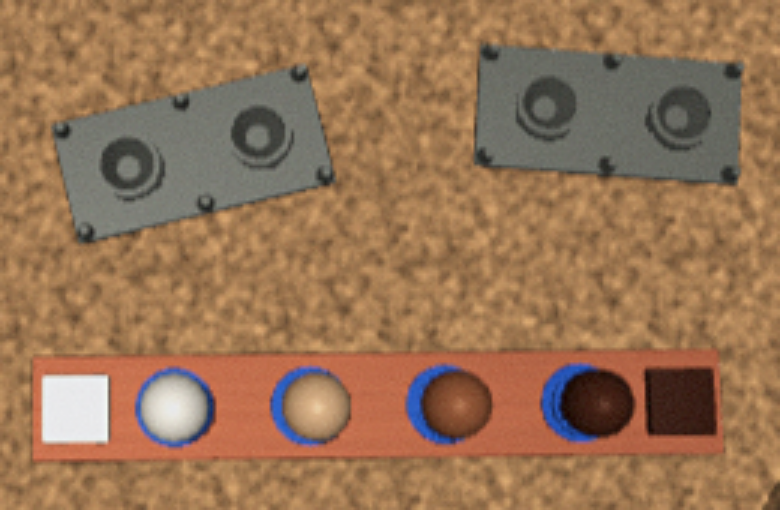

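Both views show dark, brown, tan, white from the dark tile, all upright. Fitted egg centres are within about 3 mm of the cup axes at seated height, and the bottle hasn't moved. Handing in.

```bash
python3 -c "
from workcell import bot
bot.sign_off(); print(bot.observe()['clock'])"
```

```text
the job is handed in; nothing more can be done
the job is handed in; nothing more can be done
```

I moved all four eggs into the blue cups and handed the job in. From the dark tile, the order is dark, brown, tan, white. It took about 40 s of the 96 s allowed.

- **Placement:** In the last pictures from both cameras, every egg stands upright and released. Fitted egg centres are within about 3 mm of the measured cup axes, against the 10 mm allowed. The fitted egg height is the same as in the trays, which is the seated height.
- **Bottle and arm:** The top camera puts the sanitiser bottle where it was at the start, within 1 mm. The arm is parked clear of everything. The largest force I logged at the wrist was about 8 N.
- **Disagreements:** The two cameras differ by 1–2 mm, within the stated calibration. My first cup positions, taken from colour, were off by up to about 4 mm because the blue base biased them, so I used the depth-based rims instead. The eggs fit about 1–3 mm toward −y of the cup centres, probably a small lean or a fit bias.

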